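Fetch the carton from behind the tablet bottles

TASK

The red-and-white medicine carton lies at the back of the organiser, behind three tablet bottles. First stand all three bottles on the blue side mat, then lay the carton in the middle of the yellow tray with its long side along the tray's long side, and only then put every bottle back on the very spot of the organiser where it stood. Keep the bottles upright and leave the blue carton, the green cup and the orange-label bottle alone.

Things in the scene. Friction and masses are not known exactly. Their poses are not given: they have to be found in the camera images.
- green_bottle: Small white tablet bottle with green cap and green label, 38 mm diameter, 56 mm tall (38 mm body up to 46 mm, above it the cap of 32 mm diameter). Origin: centre of its underside; z up. Round, so its yaw does not matter. Rigid, closed, under 0.12 kg. Starts upright on one of the organiser's three white spots; which one varies. 
- red_bottle: White tablet bottle with white cap and red label, 43 mm diameter, 66 mm tall (body up to 55 mm, above it the cap of 37 mm diameter). Origin: centre of its underside; z up. Round, so its yaw does not matter. Rigid, closed, under 0.12 kg. Starts upright on one of the organiser's three white spots; which one varies. 
- blue_bottle: Largest white tablet bottle with white cap and blue label, 48 mm diameter, 78 mm tall (body up to 65 mm, above it the cap of 41 mm diameter). Origin: centre of its underside; z up. Round, so its yaw does not matter. Rigid, closed, under 0.12 kg. Starts upright on one of the organiser's three white spots; which one varies. 
- red_carton: Flat red-and-white medicine carton lying at the back of the organiser, 55 mm along its x, 85 mm along its y, 20 mm tall; rigid, under 0.06 kg. Origin: centre of its underside. Grasp it across its x (55 mm).
- organiser: Fixed grey slab, 160 (x) by 190 (y) mm, top 6 mm above the desk; origin: centre of underside, x to its back. Blue lips, 12 mm above the desk, on front and sides only. White 52 mm spots at x = -36, y = -56, 0, 56 mm each hold a bottle. The carton lies at x = 20, y = 0, long side along y, between end stops at y = +-53 (18 mm high); 32 mm free behind it. Drawer towers beyond and right.
- side_mat: Fixed flat blue mat with a dark edge, 100 mm (x) by 190 mm (y), top 4 mm above the desk: the side area for the bottles. Origin: centre of its underside.
- order_tray: Fixed yellow tray, outside 105 mm (x) by 135 mm (y), floor about 4 mm above the desk, rim 4 mm thick and 8 mm above the desk. Origin: centre of its underside; its y is its long side.
- blue_carton: Bystander: blue-and-white medicine carton, 50 by 92 by 24 mm, lying on the desk to the right of the organiser, in front of tall solid drawer towers (over 0.3 m): swing the arm in from the near side. Origin: centre of its underside.
- green_cup: Bystander: open green dose cup with a side tab, 62 by 77 by 44 mm, at the right. Origin: centre of its underside.
- orange_bottle: Bystander: white tablet bottle with white cap and orange label, 45 mm diameter, 70 mm tall, standing on the desk behind and to the left of the organiser. Origin: centre of its underside.
There are look-alikes about, which are no part of the job. What is shaped like the blue_bottle but purple is not meant.

How it is judged:
By the outcome, as a careful person would: the job done as asked, in the order asked, and still so for the second after the job is handed in, with the robot touching nothing.
It also fails if it takes over 136 s, if anything falls off the work surface, if the arm or the gripper's body presses on something with over 40 N, if the wrist force passes 120 N, or if a joint passes its speed limit or range.

ROBOT

A 7-joint arm with a two-finger parallel gripper is mounted at the origin on a cart in front of the work surface, level with it; the furniture and walls round the work are solid. World frame = base frame: x ahead of the robot, y to its left, z up, the work surface at z = 0. Lengths are in m, angles in rad, forces in N, time in s.
With the tool pointing down it reaches from about 0.425 to 0.925 m from the base axis. Payload 6.8 kg.
Tool frame: the origin (TCP) lies between the finger pads; the fingertips stand 14 mm ahead of it and the grasp point (between the pads) lies 5 mm behind it; z points along the fingers, y is the line along which they close (so a half turn about z gives the same grasp; the last joint's range is limited). The gripper opens to 85 mm and grips with 20 to 120 N. Pads are 22 mm wide; open, the fingers measure 114 mm over their backs; the gripper's body (76 mm by 85 mm) begins 54 mm behind the grasp point. The pads swing forward as they close: fully open they stand 13 mm farther back than shut.
Start: joints at [1.235, 0.477, 0.022, 1.555, -0.011, 1.109, -0.083], TCP at [0.152, -0.658, 0.245] pointing down, gripper open.
Joint ranges: [-2.96, 2.96], [-0.34, 2.1], [-1.41, 1.46], [0.24, 2.44], [-1.37, 4.51], [0.17, 1.92], [-2.96, 2.96]. Speed limits (rad/s): [2.39, 2.39, 3.14, 3.14, 3.14, 3.14, 3.14].

INTERFACE

Orientations are given as a rotation vector (axis times angle).
In Python, from bench import r, eyes, ticket gives the robot as it stands. The module is installed in compiled form; this text tells all that it offers.
- The arm moves only by the tool arm_command, never from a script. Its argument "plan" is text: rows parted by semicolons, each of 4 numbers parted by spaces: the shift along the tool's x, y, z in m, then the turn about the tool's z in degrees. In form: tx ty tz yaw; .... A call has 1 to 20 rows; each row shifts and turns the commanded pose from where the row before left it, along the tool's axes as they then stand; what a row does not reach is not made up. A row lasts 1/8 s, in which the tool goes at most 62.5 mm and 10.7 degrees, less where a joint would pass 70% of its speed; a pose out of reach is approached as far as the arm can. A call is refused whole if a number of a shift passes 0.0625 or a number of a turn 10.7, either way. A call with a gripper value outside its range is refused whole. "hand" is the closure, from -1 (fully open) to 1 (shut), set as the call begins (left out, the last holds). The fingers move at their own pace and stop on an object; "grip_force" is the grip in N (left out, the last holds). Time passes only in rows, so rows that do not move let the fingers close. It gives the time, the measured TCP pose, the force, the opening and the grip force at its end, in the units of the state.
- r.get_obs(): the state, without advancing time (a new reading comes with each control period).
- eyes.grab_frame(name): name is "scene" or "side" or "wrist"; returns (picture, depth): 480x640x3 uint8, red, green, blue; 480x640 float32, m along the optical axis (not along the pixel's ray), 0 where there is no reading.
- eyes.calibration(name): a dict with "fov_y" (degrees; the focal length in pixels is half the picture's height over the tangent of half this angle, whatever the lens; pixels are square), "cx", "cy" (the principal point, pixels), "origin" and "attitude" of the camera in the world; the wrist camera has in their place "tool_from_camera" (4x4, takes a point from camera to tool coordinates, whose origin is the TCP and whose axes are the flange's). Camera axes: x right, y up, looking along -z (the intrinsics and any distortion apply to the point x, -y, -z); pixel columns grow to the right and rows downward; lengths in m; the calibration is good to about 2 mm. A picture is of the moment at which its call begins: read the wrist's pose just before it. calibration takes no time and is no camera call.
- ticket.hand_in(): hands the job in; it is judged then, once.
The state is a dict: "clock": time; "joints": joint angles; "qvel": joint speeds; "tau": joint torques, N m; "tcp_pos": TCP position; "orientation": TCP orientation; "contact_force": force on the tool from outside, world axes, zero at the start; "moment": the same for the moment, N m; "grip_width": finger opening in m; "gripper_force": force on a finger pad.
Only numpy, scipy, OpenCV 4.12 (cv2) and the standard library are available. Lean on these libraries where they do the work, as an engineer would, in place of code of your own. Each camera call takes 0.05 s, during which the arm holds its last target. There are 200 camera calls.

## Working session

There is one attempt and no reset: what is moved stays moved. The work goes in short steps, Python scripts to look and compute and a tool call to move; the robot and the scene stay as the last step left them, time stands still between calls to the robot, and variables do not carry over. Pictures are saved under pics/ and viewed, at most 14 in all, crops included, and the job is handed in when it is done.

Besides the shell and the picture viewer there is one more tool, called after "Request:" by a JSON object that holds its "fn" and its "kwargs", one argument or row to a line. arm_command: Moves the arm, as the interface text tells. Its arguments: {"type":"object","properties":{"plan":{"type":"string"},"hand":{"type":"number"},"grip_force":{"type":"number"}},"required":["plan"]}

```bash
mkdir -p pics; cat > h.py <<'E'
import numpy as np, cv2
from bench import r, eyes, ticket
from scipy.spatial.transform import Rotation as R
def shot(n,f=None):
    o=r.get_obs(); im,d=eyes.grab_frame(n)
    if f: cv2.imwrite('pics/'+f,im[:,:,::-1])
    return o,im,d
E
python3 - <<'E'
from h import *
for n in("scene","side","wrist"):
    c=eyes.calibration(n); print(n,c)
    shot(n,n+'0.png')
print(r.get_obs())
E
```

```text
scene {'fov_y': 55.13552697322932, 'cx': 317.16838989649864, 'cy': 241.7266627602787, 'origin': array([0.09813561, 0.11103608, 0.70213638]), 'attitude': array([ 0.42157541, -0.74928767, -2.03952452])}
side {'fov_y': 50.955861653152176, 'cx': 321.6735792544983, 'cy': 233.2723664500184, 'origin': array([ 0.25296814, -1.10715185,  0.74705554]), 'attitude': array([ 0.93668316, -0.16038077, -0.29713692])}
wrist {'fov_y': 58.158710023214546, 'cx': 327.89911982644037, 'cy': 241.93438816611373, 'tool_from_camera': array([[ 1.09903334e-03,  9.53166562e-01,  3.02443875e-01,
         7.78046116e-02],
       [ 9.99999387e-01, -1.08727845e-03, -2.07229196e-04,
        -1.47724313e-03],
       [ 1.31316767e-04,  3.02443918e-01, -9.53167173e-01,
        -1.28403865e-01],
       [ 0.00000000e+00,  0.00000000e+00,  0.00000000e+00,
         1.00000000e+00]])}
{'clock': 0.15, 'joints': array([ 1.23493818,  0.47761973,  0.02234967,  1.55620042, -0.01148121,
        1.10930551, -0.08310913]), 'qvel': array([ 1.64411479e-04, -3.85825279e-03,  2.72558181e-04, -3.15857465e-03,
        1.51290038e-03,  9.41447248e-05, -6.05459931e-04]), 'tau': array([ 2.37086279e-03, -5.96932375e+01,  1.61016360e+00, -2.81494421e+01,
        1.26994468e-02,  6.51529830e-03,  9.16514438e-06]), 'tcp_pos': array([ 0.15230318, -0.65715199,  0.24455284]), 'orientation': array([-3.11987258e+00, -3.56855141e-01,  4.31378179e-04]), 'contact_force': array([ 0.05979633, -0.77861567, -0.32732498]), 'moment': array([-0.02949397,  0.04847939, -0.03380023]), 'gripper_force': 0.0, 'grip_width': 0.08564247614541498}
```

View pics/scene0.png

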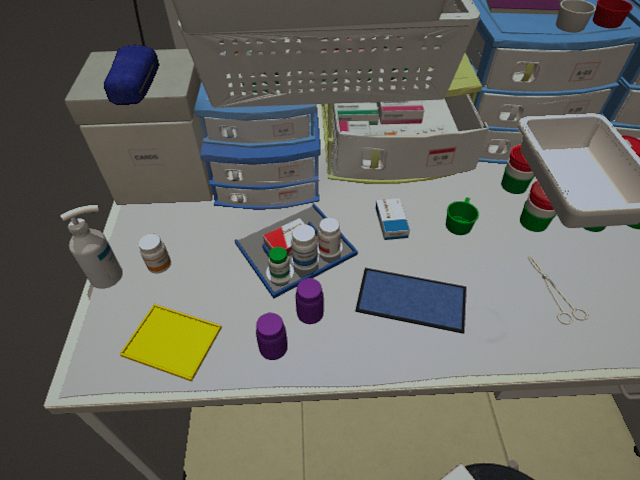

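View pics/side0.png

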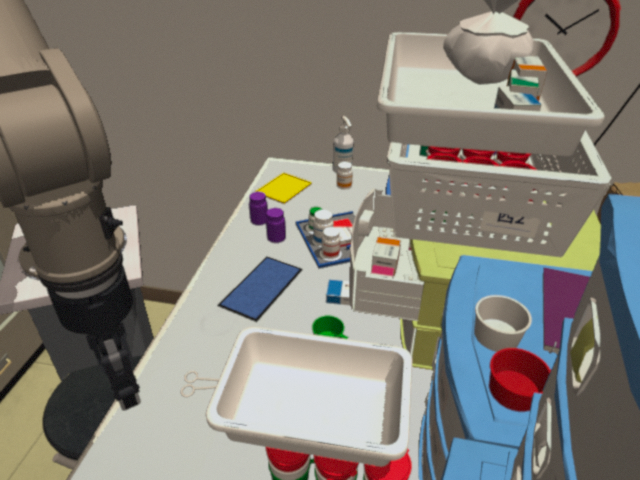

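The scene picture shows the organiser at about (297,248). On it, green (279,263), blue (304,245) and red (329,237) stand in front of the red carton (283,238). The mat is at (412,299) and the tray at (171,341). Two purple look-alikes stand in front at (310,300) and (271,335); the white-capped bottle with the blue label in the middle spot is the real blue_bottle. Next I measure with depth and planes.

```bash
cat >> h.py <<'E'
def cam(n,o=None):
    c=eyes.calibration(n); f=240/np.tan(np.radians(c['fov_y'])/2)
    if n!='wrist': M=R.from_rotvec(c['attitude']).as_matrix(); p=c['origin']
    else:
        T=c['tool_from_camera']; Rt=R.from_rotvec(o['orientation']).as_matrix()
        M=Rt@T[:3,:3]; p=o['tcp_pos']+Rt@T[:3,3]
    return f,c['cx'],c['cy'],M,p
def dirs(n,uv,o=None):
    f,cx,cy,M,p=cam(n,o); uv=np.asarray(uv,float).reshape(-1,2)
    return np.c_[(uv[:,0]-cx)/f,-(uv[:,1]-cy)/f,-np.ones(len(uv))]@M.T,p
def onplane(n,uv,z,o=None):
    d,p=dirs(n,uv,o); return p+d*((z-p[2])/d[:,2])[:,None]
def cloud(n,d,o=None):
    v,u=np.mgrid[:480,:640]; D,p=dirs(n,np.c_[u.ravel(),v.ravel()],o)
    return (p+D*d.reshape(-1,1)).reshape(480,640,3)
E
python3 - <<'E'
from h import *
np.set_printoptions(precision=4,suppress=True)
o,im,d=shot('scene'); P=cloud('scene',d); hsv=cv2.cvtColor(im,cv2.COLOR_RGB2HSV)
for u,v in[(60,300),(330,340),(480,350),(240,300),(412,299),(171,341)]: print((u,v),P[v,u])
def rect(name,lo,hi,z,box=None,n='scene'):
    m=cv2.inRange(hsv,lo,hi)
    if box: k=np.zeros_like(m);k[box[1]:box[3],box[0]:box[2]]=1;m*=k
    c=max(cv2.findContours(m,0,2)[0],key=cv2.contourArea)
    w=onplane(n,c.reshape(-1,2),z); q=cv2.minAreaRect((w[:,:2]*1000).astype(np.float32)); print(name,q, cv2.boundingRect(c)); return m
rect('tray',(22,150,80),(35,255,255),.008)
rect('mat',(100,60,20),(125,255,140),.004,(350,260,480,340))
rect('orglips',(100,80,30),(125,255,160),.012,(228,200,362,296))
for nm,z,box in[('green',.056,(262,240,298,290)),('blue',.078,(285,215,322,280)),('red',.066,(312,210,350,262)),('orange',.07,(130,225,180,280)),('purple1',.078,(290,270,330,330)),('purple2',.078,(250,305,295,365))]:
    x0,y0,x1,y1=box; Q=P[y0:y1,x0:x1].reshape(-1,3); zt=np.percentile(Q[:,2],97); s=Q[abs(Q[:,2]-zt)<.006]
    print(nm,zt,len(s),(s.min(0)+s.max(0))/2,np.ptp(s,0))
s=im[205:300,225:370]; cv2.imwrite('pics/crop.png',cv2.resize(s[:,:,::-1],None,fx=5,fy=5,interpolation=2))
E
```

```text
(60, 300) [0.724  0.2539 0.0262]
(330, 340) [ 0.4113 -0.1084  0.0005]
(480, 350) [ 0.26   -0.3089 -0.0016]
(240, 300) [ 0.5691 -0.0167 -0.0013]
(412, 299) [ 0.3978 -0.2774  0.0034]
(171, 341) [0.5543 0.1194 0.0054]
tray ((554.6064453125, 118.34793090820312), (135.97860717773438, 105.86183166503906), 37.76185989379883) (120, 304, 101, 77)
mat ((400.0909423828125, -277.7007141113281), (180.10122680664062, 91.26097869873047), 43.349666595458984) (358, 270, 106, 60)
orglips ((612.5245971679688, -161.73580932617188), (190.1015625, 161.73968505859375), 89.98155212402344) (235, 233, 123, 63)
green 0.06382100396827488 255 [ 0.5796 -0.1179  0.0635] [0.0325 0.0533 0.0111]
blue 0.08477031816739285 342 [ 0.5439 -0.1469  0.0834] [0.1161 0.0727 0.0092]
red 0.07408798175636269 264 [ 0.5799 -0.2028  0.0741] [0.0383 0.0683 0.0119]
orange 0.0706903940106423 302 [0.7269 0.0773 0.0688] [0.0389 0.0382 0.0082]
purple1 0.0791508098774271 436 [ 0.4757 -0.1084  0.0772] [0.0418 0.0413 0.0081]
purple2 0.07907982876402192 509 [ 0.4526 -0.0212  0.0773] [0.042  0.0404 0.008 ]
```

View pics/crop.png

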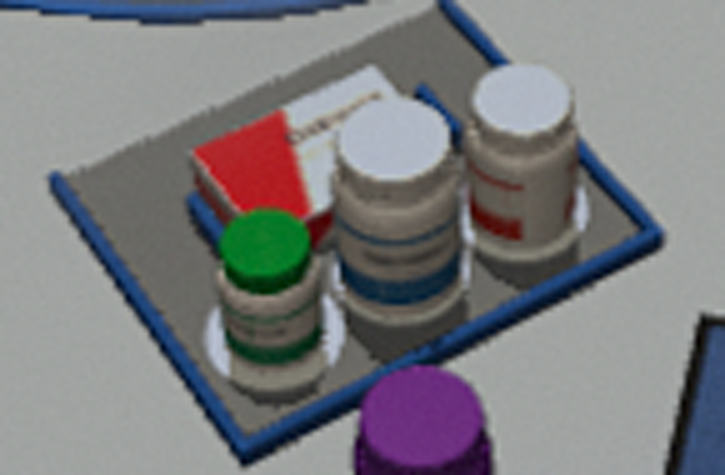

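The crop confirms the order: green on the left spot, blue label in the middle, red on the right, and purple is a separate object in front. Next I refine the cap positions, check for obstacles along the approach, and work out the first move.

```bash
cat >> h.py <<'E'
np.set_printoptions(precision=4,suppress=True)
def go(x,y,z,yaw=None):
    "tool-axis move to target: shifts (present axes) and turn about tool z (deg) for tool-x heading yaw"
    o=r.get_obs(); Rt=R.from_rotvec(o['orientation']).as_matrix()
    psi=np.degrees(np.arctan2(Rt[1,0],Rt[0,0])); s=Rt.T@(np.array([x,y,z])-o['tcp_pos'])
    print('tcp',o['tcp_pos'],'psi %.2f tilt %.4f'%(psi,-Rt[2,2]),'clk',o['clock'],'q7 %.2f'%o['joints'][6])
    print(' shift mm',(s*1000).round(1), '' if yaw is None else 'turn %.1f'%(-((yaw-psi+180)%360-180)))
E
python3 - <<'E'
from h import *
print(onplane('scene',[(303.6,232.6)],.084),onplane('scene',[(278,252.6)],.062),onplane('scene',[(329.6,225)],.072))
o,im,d=shot('scene');P=cloud('scene',d)
m=(P[...,2]>.10)&(P[...,0]<.75)&(P[...,0]>.1)&(d>0)&(P[...,1]<-.2)
Q=P[m]; print(len(Q)); print(Q.min(0),Q.max(0))
m=(P[...,2]>.12)&(d>0)&(P[...,1]>-.35)&(P[...,1]<0.15); Q=P[m]; print('tower front x',np.percentile(Q[:,0],[0,1,5]))
for y in(-.3,-.2,-.1,0,.1):
  q=P[m&(abs(P[...,1]-y)<.03)]; print(y,q[:,0].min() if len(q) else None)
go(.40,-.278,.245,90); go(.5765,-.1617,.20,90)
E
```

```text
[[ 0.5793 -0.1625  0.084 ]] [[ 0.5806 -0.1083  0.062 ]] [[ 0.5782 -0.2183  0.072 ]]
60750
[ 0.2623 -1.0559  0.1   ] [ 0.75   -0.2     0.4324]
tower front x [0.5843 0.6019 0.6541]
-0.3 0.5955207377380926
-0.2 0.695483105977262
-0.1 0.7461840390680962
0 0.829463812787
0.1 0.7531567479231784
tcp [ 0.1524 -0.6573  0.2448] psi 13.05 tilt 1.0000 clk 0.25 q7 -0.08
 shift mm [ 326.9 -313.6    0.1] turn -76.9
tcp [ 0.1524 -0.6573  0.2448] psi 13.05 tilt 1.0000 clk 0.25 q7 -0.08
 shift mm [ 525.1 -387.    45.1] turn -76.9
```

Request:
{"fn": "arm_command", "kwargs": {
  "plan": "0.041 -0.039 0 0;0.041 -0.039 0 0;0.041 -0.039 0 0;0.041 -0.039 0 0;0.041 -0.039 0 0;0.041 -0.039 0 0;0.041 -0.039 0 0;0.041 -0.039 0 0;0 0 0 -9.6;0 0 0 -9.6;0 0 0 -9.6;0 0 0 -9.6;0 0 0 -9.6;0 0 0 -9.6;0 0 0 -9.6;0 0 0 -9.6",
  "hand": -1,
  "grip_force": 30
}}

```text
clock: 2.25
tcp_pos: [0.4014, -0.2796, 0.2453]
orientation: [2.218, 2.225, -0.0]
contact_force: [0.3, 0.9, 0.1]
grip_width: 0.0856
gripper_force: 0.0
```

```bash
python3 -c "
from h import *
go(.56,-.1617,.25,90)"
```

```text
tcp [ 0.4014 -0.2796  0.2453] psi 90.16 tilt 1.0000 clk 2.25 q7 0.40
 shift mm [117.5 158.9  -4.7] turn 0.2
```

Request:
{"fn": "arm_command", "kwargs": {
  "plan": "0.0295 0.040 -0.001 0;0.0295 0.040 -0.001 0;0.0295 0.040 -0.001 0;0.0295 0.040 -0.001 0;0 0 0 0.2;0 0 0 0"
}}

```text
clock: 3.0
tcp_pos: [0.5613, -0.1624, 0.2489]
orientation: [-2.228, -2.214, 0.002]
contact_force: [0.5, -0.5, -0.8]
grip_width: 0.0857
gripper_force: 0.0
```

```bash
python3 - <<'E'
from h import *
o,im,d=shot('wrist','w1.png');P=cloud('wrist',d,o)
print(o['tcp_pos'])
for nm,x,y,zt in[('green',.579,-.106,.062),('blue',.579,-.1617,.084),('red',.578,-.218,.072)]:
    m=(np.hypot(P[...,0]-x,P[...,1]-y)<.03)&(abs(P[...,2]-zt)<.004)
    c,rad=cv2.minEnclosingCircle((P[m][:,:2]*1000).astype(np.float32)); 
    print(nm,m.sum(),c,rad,np.median(P[m],0))
m=(abs(P[...,2]-.026)<.003)&(P[...,0]>.6)&(P[...,0]<.67)&(abs(P[...,1]+.16)<.05)
print('carton',cv2.minAreaRect((P[m][:,:2]*1000).astype(np.float32)),P[m][:,2].mean())
print('desk',P[60,30],P[450,40])
E
```

```text
[ 0.5613 -0.1624  0.2489]
green 1680 (580.892822265625, -107.21691131591797) 16.9329891204834 [ 0.5809 -0.1068  0.0615]
blue 2597 (581.1885986328125, -162.75137329101562) 21.183975219726562 [ 0.5811 -0.1619  0.0835]
red 1699 (581.0126342773438, -218.4738311767578) 19.1208438873291 [ 0.5811 -0.2176  0.0715]
carton ((632.4525146484375, -163.23825073242188), (64.7122802734375, 92.26624298095703), 0.4686887562274933) 0.02579544880991447
desk [ 0.109  -0.0159 -0.3297] [ 0.4999 -0.1539  0.3026]
```

View pics/w1.png

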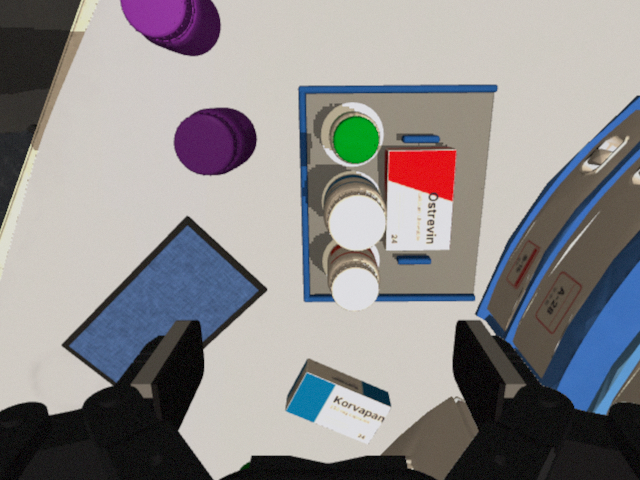

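The view from above shows green (356,139), blue (357,220) and red (355,288) on their spots, with the carton at (421,199). The purple ones are away at (214,141). The three caps lie at x≈0.580, y≈-0.107, -0.1625 and -0.218. I take blue first, with the fingers fore and aft and above the carton.

Request:
{"fn": "arm_command", "kwargs": {
  "plan": "0 0.019 0.03 0;0 0 0.06 0;0 0 0.06 0;0 0 0.035 0;0 0 0.017 0;0 0 0 0;0 0 0 0"
}}

```text
clock: 3.92
tcp_pos: [0.582, -0.1627, 0.0491]
orientation: [2.227, 2.212, 0.002]
contact_force: [0.0, 0.2, 0.4]
grip_width: 0.0855
gripper_force: 0.0
```

Request:
{"fn": "arm_command", "kwargs": {
  "plan": "0 -0.0015 0.003 0;0 0 0 0"
}}

```text
clock: 4.18
tcp_pos: [0.5795, -0.1623, 0.045]
orientation: [2.228, 2.214, 0.001]
contact_force: [-0.6, -0.1, -0.2]
grip_width: 0.0851
gripper_force: 0.0
```

Request:
{"fn": "arm_command", "kwargs": {
  "plan": "0 0 0 0;0 0 0 0;0 0 0 0;0 0 0 0;0 0 0 0;0 0 0 0;0 0 0 0;0 0 0 0",
  "hand": 1,
  "grip_force": 30
}}

```text
clock: 5.18
tcp_pos: [0.5796, -0.1621, 0.0447]
orientation: [2.228, 2.214, 0.0]
contact_force: [-0.8, -0.1, 5.1]
grip_width: 0.047
gripper_force: 31.1
```

```bash
python3 -c "
from h import *
go(.580,-.1625,.10,90)"
```

```text
tcp [ 0.5796 -0.1621  0.0447] psi 89.65 tilt 1.0000 clk 5.175 q7 -0.11
 shift mm [ -0.4   0.5 -55.3] turn -0.3
```

Request:
{"fn": "arm_command", "kwargs": {
  "plan": "0 0 -0.02 0;0 0 -0.04 0;0 0 -0.04 0;-0.013 -0.0185 0 0;-0.0264 -0.0371 0 0;-0.0264 -0.0371 0 0;-0.0264 -0.0371 0 0;-0.0264 -0.0371 0 0;-0.0264 -0.0371 0 0;-0.013 -0.0185 0 0;0 0 0 9.26;0 0 0 9.26;0 0 0 9.26;0 0 0 9.26;0 0 0 9.26;0 0 0 0"
}}

```text
clock: 7.18
tcp_pos: [0.3548, -0.3186, 0.1441]
orientation: [-2.918, -1.161, 0.001]
contact_force: [-0.4, -0.1, -0.1]
grip_width: 0.0469
gripper_force: 31.1
```

```bash
python3 -c "
from h import *
go(.3565,-.319,.004+.0387+.001,43.35);o,im,d=shot('wrist','w2.png')"
```

```text
tcp [ 0.3548 -0.3186  0.1441] psi 43.40 tilt 1.0000 clk 7.175 q7 -0.31
 shift mm [  1.    1.6 100.4] turn 0.1
```

View pics/w2.png

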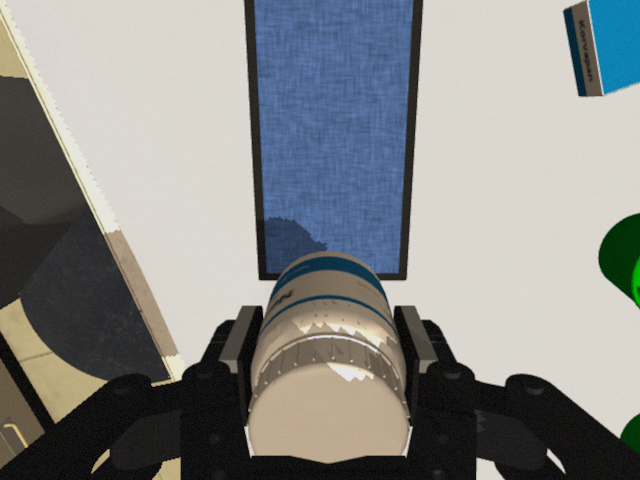

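```bash
python3 -c "
from h import *
o=r.get_obs();p=onplane('wrist',[(260,278),(406,278),(246,0),(422,0)],.004,o);print(p)
m=(p[2:].mean(0)-p[:2].mean(0))[:2];m/=np.linalg.norm(m);c=p[:2,:2].mean(0)+.095*m;print(c,np.degrees(np.arctan2(m[1],m[0])),np.linalg.norm(p[0]-p[1]))
for a in(-.058,.002,.06):print(c+a*m)"
```

```text
[[ 0.2996 -0.3069  0.004 ]
 [ 0.3671 -0.3778  0.004 ]
 [ 0.42   -0.1926  0.004 ]
 [ 0.4872 -0.2632  0.004 ]]
[ 0.4021 -0.2769] 43.59680609819955 0.09789352473610072
[ 0.3601 -0.3169]
[ 0.4036 -0.2755]
[ 0.4456 -0.2355]
```

The wrist view shows blue held upright above the mat's near end, which has edge corners at (260,278) and (406,278). The mat's centre (0.402,-0.277) agrees with the first measurement. I lower and release.

Request:
{"fn": "arm_command", "kwargs": {
  "plan": "0.005 0.0025 0.02 0;0 0 0.035 0;0 0 0.03 0;0 0 0.012 0;0 0 0.0035 0;0 0 0 0;0 0 0 0"
}}

```text
clock: 8.1
tcp_pos: [0.3618, -0.3176, 0.0447]
orientation: [2.918, 1.16, 0.001]
contact_force: [-0.1, -0.3, -0.3]
grip_width: 0.0467
gripper_force: 31.1
```

Request:
{"fn": "arm_command", "kwargs": {
  "plan": "0 0 0.001 0;0 0 0.001 0;0 0 0 0"
}}

```text
clock: 8.48
tcp_pos: [0.3615, -0.3173, 0.0426]
orientation: [2.919, 1.16, 0.0]
contact_force: [-1.5, 1.1, 7.7]
grip_width: 0.047
gripper_force: 32.0
```

Request:
{"fn": "arm_command", "kwargs": {
  "plan": "0 0 0 0;0 0 0 0;0 0 0 0;0 0 0 0;0 0 0 0;0 0 -0.02 0;0 0 -0.05 0;0 0 -0.05 0;0 0 0 0",
  "hand": -1
}}

```text
clock: 9.6
tcp_pos: [0.3634, -0.3187, 0.1655]
orientation: [2.913, 1.157, 0.006]
contact_force: [0.1, 0.0, 0.1]
grip_width: 0.0854
gripper_force: 0.0
```

```bash
python3 -c "
from h import *
go(.580,-.218,.17,0)
go(.5,-.24,.17,0)"
```

```text
tcp [ 0.3634 -0.3187  0.1655] psi 43.33 tilt 1.0000 clk 9.6 q7 -0.31
 shift mm [226.7  75.4  -3.7] turn 43.3
tcp [ 0.3634 -0.3187  0.1655] psi 43.33 tilt 1.0000 clk 9.6 q7 -0.31
 shift mm [153.4  36.5  -4.1] turn 43.3
```

Request:
{"fn": "arm_command", "kwargs": {
  "plan": "0.0453 0.0151 0 0;0.0453 0.0151 0 0;0.0453 0.0151 0 0;0.0453 0.0151 0 0;0.0453 0.0151 0 0;0 0 0 0;0 0 0 0"
}}

```text
clock: 10.48
tcp_pos: [0.5766, -0.2167, 0.1605]
orientation: [-2.918, -1.16, 0.004]
contact_force: [-0.5, 0.1, -0.2]
grip_width: 0.0852
gripper_force: 0.0
```

```bash
python3 -c "
from h import *
go(.580,-.218,.036,45)"
```

```text
tcp [ 0.5766 -0.2167  0.1605] psi 43.35 tilt 1.0000 clk 10.475 q7 -0.69
 shift mm [  1.8   3.5 124.5] turn -1.6
```

Request:
{"fn": "arm_command", "kwargs": {
  "plan": "0.0017 0.0034 0.03 0;0 0 0.05 0;0 0 0.03 0;0 0 0.014 0;0 0 0 0;0 0 0 0"
}}

```text
clock: 11.22
tcp_pos: [0.5821, -0.2184, 0.0392]
orientation: [2.918, 1.159, 0.003]
contact_force: [-0.2, 0.5, 0.6]
grip_width: 0.0851
gripper_force: 0.0
```

Request:
{"fn": "arm_command", "kwargs": {
  "plan": "0 0 0 0;0 0 0 0;0 0 0 0;0 0 0 0;0 0 0 0;0 0 0 0;0 0 0 0;0 0 0 0",
  "hand": 1,
  "grip_force": 30
}}

```text
clock: 12.22
tcp_pos: [0.5818, -0.2181, 0.0387]
orientation: [2.919, 1.16, 0.001]
contact_force: [-0.6, -0.1, 6.1]
grip_width: 0.0415
gripper_force: 30.3
```

```bash
python3 -c "
from h import *
go(.4035,-.2755,.14,43.5)"
```

```text
tcp [ 0.5818 -0.2181  0.0387] psi 43.34 tilt 1.0000 clk 12.225 q7 -0.74
 shift mm [-169.1  -80.5 -101.5] turn -0.2
```

Request:
{"fn": "arm_command", "kwargs": {
  "plan": "0 0 -0.02 0;0 0 -0.04 0;0 0 -0.04 0;-0.017 -0.008 0 0;-0.0338 -0.0161 0 0;-0.0338 -0.0161 0 0;-0.0338 -0.0161 0 0;-0.0338 -0.0161 0 0;-0.017 -0.008 0 0;0 0 0.02 0;0 0 0.04 0;0 0 0.03 0;0 0 0 0;0 0 0 0"
}}

```text
clock: 13.98
tcp_pos: [0.4039, -0.2756, 0.0486]
orientation: [2.919, 1.161, 0.001]
contact_force: [0.2, -0.3, 0.1]
grip_width: 0.0419
gripper_force: 30.6
```

```bash
python3 -c "
from h import *
go(.4035,-.2755,.004+.0327,43.5)"
```

```text
tcp [ 0.4039 -0.2756  0.0486] psi 43.37 tilt 1.0000 clk 13.975 q7 -0.53
 shift mm [-0.2 -0.4 11.9] turn -0.1
```

Request:
{"fn": "arm_command", "kwargs": {
  "plan": "0 0 0.007 0;0 0 0.0035 0;0 0 0.001 0;0 0 0 0;0 0 0 0"
}}

```text
clock: 14.6
tcp_pos: [0.4031, -0.2756, 0.0366]
orientation: [2.919, 1.16, -0.0]
contact_force: [-1.8, 1.3, 4.7]
grip_width: 0.0416
gripper_force: 31.1
```

Request:
{"fn": "arm_command", "kwargs": {
  "plan": "0 0 0 0;0 0 0 0;0 0 0 0;0 0 0 0;0 0 0 0;0 0 -0.02 0;0 0 -0.05 0;0 0 -0.05 0;0 0 0 0",
  "hand": -1
}}

```text
clock: 15.72
tcp_pos: [0.4054, -0.2769, 0.16]
orientation: [2.914, 1.157, 0.007]
contact_force: [0.8, -0.2, 0.2]
grip_width: 0.0854
gripper_force: 0.0
```

```bash
python3 -c "
from h import *
go(.580,-.107,.16,135)"
```

```text
tcp [ 0.4054 -0.2769  0.16  ] psi 43.33 tilt 1.0000 clk 15.725 q7 -0.46
 shift mm [243.6  -3.8   0.4] turn -91.7
```

Request:
{"fn": "arm_command", "kwargs": {
  "plan": "0.0487 -0.001 0 0;0.0487 -0.001 0 0;0.0487 -0.001 0 0;0.0487 -0.001 0 0;0.0487 0 0 0;0 0 0 -10.2;0 0 0 -10.2;0 0 0 -10.2;0 0 0 -10.2;0 0 0 -10.2;0 0 0 -10.2;0 0 0 -10.2;0 0 0 -10.2;0 0 0 -10.2;0 0 0 0;0 0 0 0"
}}

```text
clock: 17.73
tcp_pos: [0.5771, -0.1054, 0.1557]
orientation: [-1.203, -2.901, -0.0]
contact_force: [-0.5, -0.3, -0.5]
grip_width: 0.0856
gripper_force: 0.0
```

```bash
python3 -c "
from h import *
go(.581,-.107,.036,135)"
```

```text
tcp [ 0.5771 -0.1054  0.1557] psi 134.95 tilt 1.0000 clk 17.725 q7 0.51
 shift mm [ -4.    1.7 119.7] turn -0.0
```

Request:
{"fn": "arm_command", "kwargs": {
  "plan": "-0.004 0.0017 0.03 0;0 0 0.05 0;0 0 0.03 0;0 0 0.0105 0;0 0 0 0;0 0 0 0"
}}

```text
clock: 18.48
tcp_pos: [0.5825, -0.107, 0.0372]
orientation: [1.198, 2.902, 0.001]
contact_force: [0.2, 0.4, 0.5]
grip_width: 0.0855
gripper_force: 0.0
```

Request:
{"fn": "arm_command", "kwargs": {
  "plan": "0 0 0 0;0 0 0 0;0 0 0 0;0 0 0 0;0 0 0 0;0 0 0 0;0 0 0 0;0 0 0 0;0 0 0 0",
  "hand": 1,
  "grip_force": 30
}}

```text
clock: 19.6
tcp_pos: [0.5816, -0.1073, 0.0364]
orientation: [1.198, 2.903, -0.001]
contact_force: [-2.0, -0.5, 7.1]
grip_width: 0.0368
gripper_force: 29.7
```

```bash
python3 -c "
from h import *
go(.4455,-.2355,.14,43.5)"
```

```text
tcp [ 0.5816 -0.1073  0.0364] psi 135.14 tilt 1.0000 clk 19.6 q7 0.41
 shift mm [   6.  -186.9 -103.6] turn 91.6
```

Request:
{"fn": "arm_command", "kwargs": {
  "plan": "0 0 -0.02 0;0 0 -0.04 0;0 0 -0.04 0;0 -0.0187 0 0;0.0015 -0.0374 0 0;0.0015 -0.0374 0 0;0.0015 -0.0374 0 0;0.0015 -0.0374 0 0;0 -0.0187 0 0;0 0 0 10.2;0 0 0 10.2;0 0 0 10.2;0 0 0 10.2;0 0 0 10.2;0 0 0 10.2;0 0 0 10.2;0 0 0 10.2;0 0 0 10.2;0 0 0 0;0 0 0 0"
}}

```text
clock: 22.1
tcp_pos: [0.4455, -0.2351, 0.1358]
orientation: [-2.917, -1.166, -0.0]
contact_force: [-0.3, -1.2, -0.9]
grip_width: 0.0361
gripper_force: 30.4
```

```bash
python3 -c "
from h import *
go(.4455,-.2355,.004+.0304,43.5)"
```

```text
tcp [ 0.4455 -0.2351  0.1358] psi 43.58 tilt 1.0000 clk 22.1 q7 -0.61
 shift mm [ -0.3   0.3 101.4] turn 0.1
```

Request:
{"fn": "arm_command", "kwargs": {
  "plan": "0 0 0.03 0;0 0 0.04 0;0 0 0.023 0;0 0 0.006 0;0 0 0 0;0 0 0 0"
}}

```text
clock: 22.85
tcp_pos: [0.4461, -0.2358, 0.0378]
orientation: [2.918, 1.16, 0.002]
contact_force: [-0.6, 0.6, 0.5]
grip_width: 0.0367
gripper_force: 30.4
```

Request:
{"fn": "arm_command", "kwargs": {
  "plan": "0 0 0.002 0;0 0 0.001 0;0 0 0.0005 0;0 0 0 0"
}}

```text
clock: 23.35
tcp_pos: [0.4456, -0.2356, 0.0343]
orientation: [2.919, 1.16, 0.0]
contact_force: [-3.1, 0.4, 11.2]
grip_width: 0.0366
gripper_force: 31.3
```

Request:
{"fn": "arm_command", "kwargs": {
  "plan": "0 0 0 0;0 0 0 0;0 0 0 0;0 0 0 0;0 0 0 0;0 0 -0.02 0;0 0 -0.05 0;0 0 -0.05 0;0 0 0 0",
  "hand": -1
}}

```text
clock: 24.48
tcp_pos: [0.4478, -0.2365, 0.157]
orientation: [2.914, 1.158, 0.008]
contact_force: [0.3, 0.2, 0.4]
grip_width: 0.0855
gripper_force: 0.0
```

```bash
python3 -c "
from h import *
go(.57,-.163,.20,90)
shot('scene','s2.png')"
```

```text
tcp [ 0.4478 -0.2365  0.157 ] psi 43.33 tilt 1.0000 clk 24.475 q7 -0.61
 shift mm [139.4  30.7 -42.4] turn -46.7
```

View pics/s2.png

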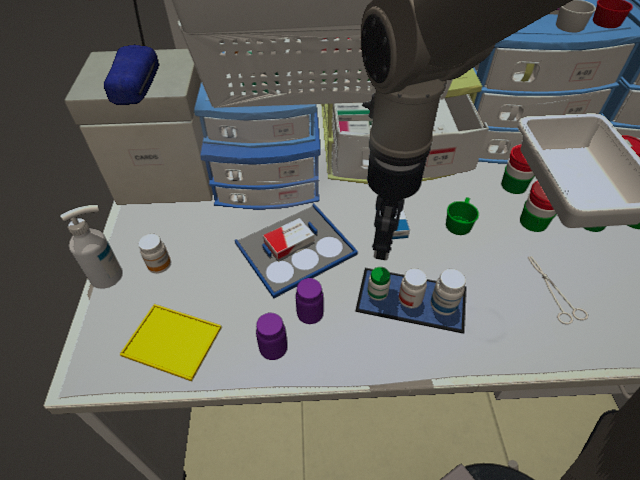

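The scene shows all three bottles upright on the mat: green (379,284), red (412,290), blue (448,293). Their three white spots are now free at (280,271), (305,260) and (329,247). I go above the carton and measure it and the spots.

Request:
{"fn": "arm_command", "kwargs": {
  "plan": "0.035 0.0077 -0.0106 0;0.035 0.0077 -0.0106 0;0.035 0.0077 -0.0106 0;0.035 0.0077 -0.0106 0;0 0 0 -9.34;0 0 0 -9.34;0 0 0 -9.34;0 0 0 -9.34;0 0 0 -9.34;0 0 0 0;0 0 0 0"
}}

```text
clock: 25.9
tcp_pos: [0.5678, -0.1617, 0.1948]
orientation: [-2.223, -2.218, 0.001]
contact_force: [-0.2, -1.3, -0.2]
grip_width: 0.0855
gripper_force: 0.0
```

```bash
python3 - <<'E'
from h import *
o,im,d=shot('wrist','w3.png'); print(o['tcp_pos'])
P=cloud('wrist',d,o); f=P.copy()
hsv=cv2.cvtColor(im,cv2.COLOR_RGB2HSV)
reg=(P[...,0]>.535)&(P[...,0]<.606)&(P[...,1]<-.07)&(P[...,1]>-.255)&(abs(P[...,2]-.006)<.006)
m=((hsv[...,1]<40)&(hsv[...,2]>150)&reg).astype(np.uint8)
for c in cv2.findContours(m,0,2)[0]:
    if cv2.contourArea(c)>500:
        w=onplane('wrist',c.reshape(-1,2),.006,o)[:,:2]*1000; print('spot',cv2.minEnclosingCircle(w.astype(np.float32)),cv2.boundingRect(c))
m=((abs(P[...,2]-.026)<.0045)&(P[...,0]>.58)&(P[...,0]<.69)&(P[...,1]<-.09)&(P[...,1]>-.235)).astype(np.uint8)
m=cv2.morphologyEx(m,cv2.MORPH_OPEN,np.ones((9,9)))
c=max(cv2.findContours(m,0,2)[0],key=cv2.contourArea); w=onplane('wrist',c.reshape(-1,2),.026,o)[:,:2]*1000
print('carton',cv2.minAreaRect(w.astype(np.float32)),cv2.boundingRect(c),P[m>0][:,2].mean())
E
```

```text
[ 0.5678 -0.1617  0.1948]
spot ((581.4920043945312, -219.36837768554688), 26.855270385742188) (312, 254, 65, 62)
spot ((581.5078735351562, -163.41973876953125), 26.910768508911133) (311, 182, 67, 69)
spot ((582.5947265625, -106.47087860107422), 28.02492332458496) (310, 100, 72, 79)
carton ((636.5394287109375, -159.44053649902344), (55.496158599853516, 85.1691665649414), 0.5132479071617126) (385, 158, 84, 117) 0.025835271114771262
```

View pics/w3.png

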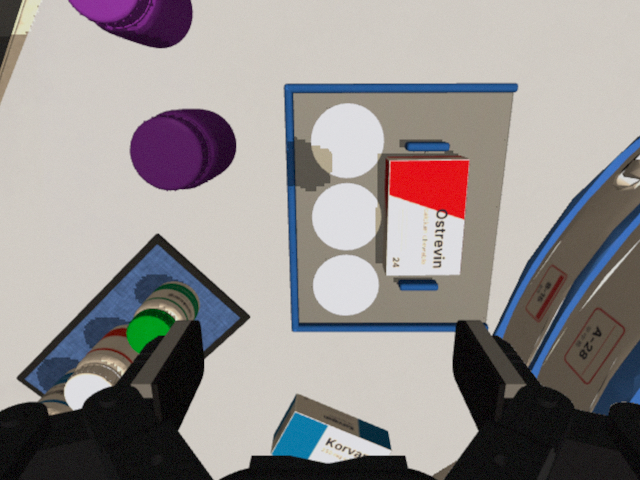

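The wrist view shows the empty organiser: spots at (347,140), (347,216) and (346,285), and the carton at (427,216). The carton measures 55.5×85.2 mm at (0.6365,-0.1595), yaw 0.5°. I approach it next.

Request:
{"fn": "arm_command", "kwargs": {
  "plan": "0.0009 0.035 0 0;0.0009 0.0337 0 0;0 0 0.04 0;0 0 0.05 0;0 0 0.03 0;0 0 0 0;0 0 0 0",
  "hand": -0.65
}}

```text
clock: 26.82
tcp_pos: [0.638, -0.1598, 0.077]
orientation: [2.22, 2.221, 0.002]
contact_force: [0.5, -0.1, 0.7]
grip_width: 0.0707
gripper_force: 0.0
```

```bash
python3 -c "
from h import *
go(.6367,-.160,.020,90)"
```

```text
tcp [ 0.638  -0.1598  0.077 ] psi 90.01 tilt 1.0000 clk 26.825 q7 -0.16
 shift mm [-0.2 -1.4 57. ] turn 0.0
```

Request:
{"fn": "arm_command", "kwargs": {
  "plan": "0 -0.0014 0.03 0;0 0 0.02 0;0 0 0.005 0;0 0 0 0;0 0 0 0"
}}

```text
clock: 27.45
tcp_pos: [0.6364, -0.1599, 0.0217]
orientation: [2.22, 2.221, 0.002]
contact_force: [-0.2, -0.6, 0.2]
grip_width: 0.0704
gripper_force: 0.0
```

```bash
python3 -c "
from h import *
go(.6367,-.160,.020,90)"
```

```text
tcp [ 0.6364 -0.1599  0.0217] psi 90.04 tilt 1.0000 clk 27.45 q7 -0.20
 shift mm [-0.1  0.3  1.7] turn 0.0
```

Request:
{"fn": "arm_command", "kwargs": {
  "plan": "0 0 0.0015 0;0 0 0 0;0 0 0 0;0 0 0 0;0 0 0 0;0 0 0 0;0 0 0 0",
  "hand": 1,
  "grip_force": 30
}}

```text
clock: 28.32
tcp_pos: [0.6363, -0.1599, 0.0203]
orientation: [2.22, 2.221, 0.001]
contact_force: [-0.7, -0.0, 5.8]
grip_width: 0.0544
gripper_force: 32.0
```

Request:
{"fn": "arm_command", "kwargs": {
  "plan": "0 0 -0.01 0;0 0 -0.02 0;0 0 -0.03 0;0 0 -0.04 0;0 0 -0.03 0;0 0 0 0;0 0 0 0"
}}

```text
clock: 29.2
tcp_pos: [0.6351, -0.1599, 0.1492]
orientation: [-2.22, -2.222, 0.001]
contact_force: [0.4, -0.8, -0.6]
grip_width: 0.0541
gripper_force: 31.9
```

```bash
python3 - <<'E'
from h import *
go(.5546,.1183,.14,37.76)
o,im,d=shot('scene'); hsv=cv2.cvtColor(im,cv2.COLOR_RGB2HSV)
m=cv2.inRange(hsv,(22,150,80),(35,255,255)); c=max(cv2.findContours(m,0,2)[0],key=cv2.contourArea)
q=cv2.approxPolyDP(c,8,True).reshape(-1,2); print(q, onplane('scene',q,.008))
E
```

```text
tcp [ 0.6351 -0.1599  0.1492] psi 90.05 tilt 1.0000 clk 29.2 q7 -0.12
 shift mm [278.3 -80.2   9.2] turn 52.3
[[154 304]
 [120 354]
 [191 380]
 [220 326]] [[0.6395 0.1179 0.008 ]
 [0.5759 0.199  0.008 ]
 [0.4695 0.118  0.008 ]
 [0.5337 0.0378 0.008 ]]
```

Request:
{"fn": "arm_command", "kwargs": {
  "plan": "0.02 -0.006 0 0;0.0397 -0.0115 0 0;0.0397 -0.0115 0 0;0.0397 -0.0115 0 0;0.0397 -0.0115 0 0;0.0397 -0.0115 0 0;0.0397 -0.0115 0 0;0.02 -0.006 0 0;0 0 0 10.46;0 0 0 10.46;0 0 0 10.46;0 0 0 10.46;0 0 0 10.46;0 0 0 0;0 0 0 0"
}}

```text
clock: 31.12
tcp_pos: [0.5536, 0.119, 0.1488]
orientation: [-2.97, -1.023, 0.001]
contact_force: [0.5, 0.3, 0.2]
grip_width: 0.0543
gripper_force: 31.8
```

```bash
python3 - <<'E'
from h import *
go(.5546,.1183,.0185,37.76)
o,im,d=shot('wrist','w4.png')
E
```

```text
tcp [0.5536 0.119  0.1488] psi 38.01 tilt 1.0000 clk 31.125 q7 -1.42
 shift mm [  0.5   1.3 130.3] turn 0.2
```

View pics/w4.png

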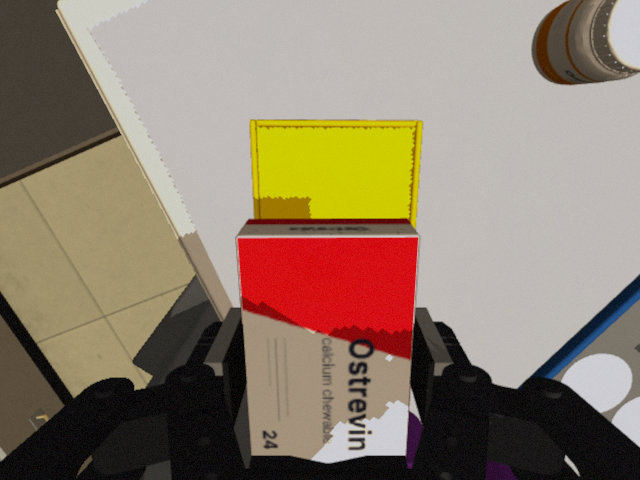

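```bash
python3 - <<'E'
from h import *
o=r.get_obs(); Rt=R.from_rotvec(o['orientation']).as_matrix(); t=o['tcp_pos']
T=lambda uv,z:(onplane('wrist',uv,z,o)-t)@Rt*1000
a=T([(250,121),(423,121)],.008); b=T([(237,237),(419,236)],t[2]+.0057)
e=T([(250,121),(256,210)],.008); e2=T([(423,121),(417,210)],.008); f=T([(237,237),(250,455)],t[2]+.0057)
print(a,b,'tray centre x',a[:,0].mean()-67.5,'y',a[:,1].mean(),'carton centre x',b[:,0].mean()-42.5,'y',b[:,1].mean())
print(np.diff(e,axis=0),np.diff(e2,axis=0),np.diff(f,axis=0))
E
```

```text
[[ 69.1808 -48.0294 140.9154]
 [ 69.2985  55.9765 140.8653]] [[ 40.9581 -28.1083  -5.7062]
 [ 41.3433  25.9555  -5.7324]] tray centre x 1.7396520379680567 y 3.973559014027547 carton centre x -1.3493131345209974 y -1.076432877543784
[[-54.8614   0.9009   0.026 ]] [[-54.8429  -0.1179   0.0265]] [[-80.6347  -0.4544   0.039 ]]
```

The picture shows the carton parallel over the tray, with the tray's far edge corners at (250,121) and (423,121). I shift a few mm, lower, and measure again from close by.

Request:
{"fn": "arm_command", "kwargs": {
  "plan": "0.0025 0.0035 0.02 0.2;0 0 0.035 0;0 0 0.03 0;0 0 0.015 0;0 0 0 0;0 0 0 0"
}}

```text
clock: 31.92
tcp_pos: [0.5592, 0.1173, 0.0499]
orientation: [-2.974, -1.011, -0.002]
contact_force: [0.3, -0.7, 0.4]
grip_width: 0.0545
gripper_force: 31.9
```

```bash
python3 - <<'E'
from h import *
o,im,d=shot('wrist'); cv2.imwrite('pics/w5.png',im[:,:,::-1]); print(o['tcp_pos'])
Rt=R.from_rotvec(o['orientation']).as_matrix(); t=o['tcp_pos']
hsv=cv2.cvtColor(im,cv2.COLOR_RGB2HSV); m=cv2.inRange(hsv,(22,150,60),(35,255,255))
c=max(cv2.findContours(m,0,2)[0],key=cv2.contourArea); w=(onplane('wrist',c.reshape(-1,2),.008,o)-t)@Rt*1000
print('tray y',w[:,1].min(),w[:,1].max(),'x max',w[:,0].max(),'centre',w[:,0].max()-67.5,(w[:,1].min()+w[:,1].max())/2, cv2.boundingRect(c))
E
```

```text
[0.5592 0.1173 0.0499]
tray y -53.629065163372985 50.330097241148756 x max 66.70552724117779 centre -0.7944727588222094 -1.6494839611121144 (192, 137, 269, 188)
```

View pics/w5.png

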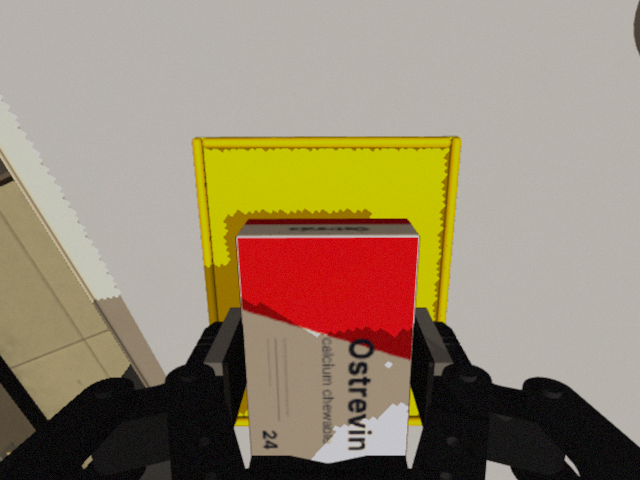

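The carton is centred over the tray within 1 mm; the tray rim corners are at (195,140) and (459,140). I lower and release.

Request:
{"fn": "arm_command", "kwargs": {
  "plan": "0 0 0.015 0;0 0 0.01 0;0 0 0.005 0;0 0 0 0;0 0 0 0"
}}

```text
clock: 32.6
tcp_pos: [0.5585, 0.1171, 0.0191]
orientation: [-2.974, -1.011, -0.0]
contact_force: [0.1, -0.0, -1.3]
grip_width: 0.0542
gripper_force: 31.9
```

Request:
{"fn": "arm_command", "kwargs": {
  "plan": "0 0 0.0008 0;0 0 0 0;0 0 0 0"
}}

```text
clock: 32.98
tcp_pos: [0.5584, 0.117, 0.0184]
orientation: [2.974, 1.011, 0.0]
contact_force: [-1.2, 0.4, 0.2]
grip_width: 0.0543
gripper_force: 31.9
```

Request:
{"fn": "arm_command", "kwargs": {
  "plan": "0 0 0 0;0 0 0 0;0 0 0 0;0 0 0 0;0 0 -0.01 0;0 0 -0.04 0;0 0 -0.05 0;0 0 -0.05 0;0 0 0 0",
  "hand": -0.6
}}

```text
clock: 34.1
tcp_pos: [0.5612, 0.118, 0.1734]
orientation: [2.974, 1.011, 0.014]
contact_force: [-0.8, -1.0, -0.9]
grip_width: 0.0684
gripper_force: 0.0
```

```bash
python3 - <<'E'
from h import *
o,im,d=shot('scene','s3.png')
cv2.imwrite('pics/s3c.png',cv2.resize(im[215:385,100:480,::-1],None,fx=2,fy=2))
go(.4478,-.2365,.16,43.4)
Q=cloud('scene',d)
for nm,x,y,z in[('green',.4456,-.2356,.060),('red',.4031,-.2756,.070),('blue',.3615,-.3173,.082)]:
    m=(np.hypot(Q[...,0]-x,Q[...,1]-y)<.03)&(abs(Q[...,2]-z)<.004); print(nm,m.sum(),cv2.minEnclosingCircle((Q[m][:,:2]*1000).astype(np.float32)))
E
```

```text
tcp [0.5597 0.1174 0.171 ] psi 37.54 tilt 1.0000 clk 34.15 q7 -1.41
 shift mm [-304.4  212.4   10.1] turn -5.9
green 246 ((443.7628173828125, -234.62452697753906), 16.95533561706543)
red 324 ((401.640869140625, -273.9864807128906), 19.526052474975586)
blue 413 ((358.6117858886719, -317.6300354003906), 21.33512306213379)
```

View pics/s3c.png

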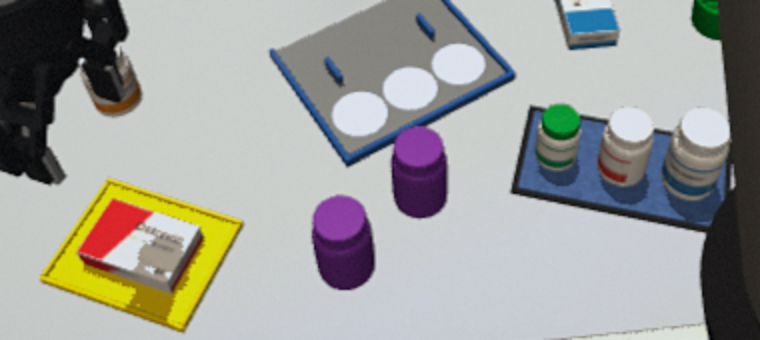

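The carton lies centred in the tray (crop 140,245), and the bottles stand upright on the mat. Now the bottles go back, green first.

Request:
{"fn": "arm_command", "kwargs": {
  "plan": "-0.019 0.0133 0 0;-0.038 0.0265 0.001 0;-0.038 0.0265 0.001 0;-0.038 0.0265 0.001 0;-0.038 0.0265 0.001 0;-0.038 0.0265 0.001 0;-0.038 0.0265 0.001 0;-0.038 0.0265 0.001 0;-0.019 0.0133 0 0;0 0 0 -5.9;0 0 0 0;0 0 0 0",
  "hand": -1
}}

```text
clock: 35.65
tcp_pos: [0.4464, -0.2358, 0.1608]
orientation: [-2.918, -1.161, 0.001]
contact_force: [0.0, 0.3, -0.1]
grip_width: 0.0858
gripper_force: 0.0
```

```bash
python3 - <<'E'
from h import *
go(.4456,-.2356,.0343,43.4)
o,im,d=shot('wrist');P=cloud('wrist',d,o)
m=(np.hypot(P[...,0]-.4456,P[...,1]+.2356)<.03)&(abs(P[...,2]-.06)<.004); print(m.sum(),cv2.minEnclosingCircle((P[m][:,:2]*1000).astype(np.float32)))
E
```

```text
tcp [ 0.4464 -0.2358  0.1608] psi 43.39 tilt 1.0000 clk 35.65 q7 -0.57
 shift mm [ -0.4  -0.5 126.5] turn -0.0
2547 ((444.3984069824219, -234.35995483398438), 17.112266540527344)
```

Request:
{"fn": "arm_command", "kwargs": {
  "plan": "0 -0.0005 0.03 0;0 0 0.05 0;0 0 0.03 0;0 0 0.012 0;0 0 0.0025 0;0 0 0 0;0 0 0 0"
}}

```text
clock: 36.58
tcp_pos: [0.4471, -0.2364, 0.038]
orientation: [2.917, 1.162, 0.002]
contact_force: [0.3, -0.7, -0.3]
grip_width: 0.0854
gripper_force: 0.0
```

Request:
{"fn": "arm_command", "kwargs": {
  "plan": "0 0 0 0;0 0 0 0;0 0 0 0;0 0 0 0;0 0 0 0;0 0 0 0;0 0 0 0;0 0 0 0;0 0 0 0",
  "hand": 1,
  "grip_force": 30
}}

```text
clock: 37.7
tcp_pos: [0.4463, -0.236, 0.0372]
orientation: [2.918, 1.163, -0.0]
contact_force: [-1.5, 0.5, 5.5]
grip_width: 0.0367
gripper_force: 29.6
```

```bash
python3 -c "
from h import *
go(.5816,-.1073,.14,135)"
```

```text
tcp [ 0.4463 -0.236   0.0372] psi 43.45 tilt 1.0000 clk 37.7 q7 -0.67
 shift mm [ 186.7   -0.4 -102.8] turn -91.6
```

Request:
{"fn": "arm_command", "kwargs": {
  "plan": "0 0 -0.02 0;0 0 -0.04 0;0 0 -0.04 0;0.0187 0 0 0;0.0374 0 0 0;0.0374 0 0 0;0.0374 0 0 0;0.0374 0 0 0;0.0187 0 0 0;0 0 0 0;0 0 0 0"
}}

```text
clock: 39.08
tcp_pos: [0.5808, -0.1089, 0.1363]
orientation: [2.919, 1.161, -0.003]
contact_force: [-0.1, -0.3, -1.3]
grip_width: 0.0364
gripper_force: 30.4
```

```bash
python3 -c "
from h import *
go(.5816,-.1072,.0392,43.4)"
```

```text
tcp [ 0.5808 -0.1089  0.1363] psi 43.36 tilt 1.0000 clk 39.075 q7 -0.91
 shift mm [ 2.  -0.7 97.1] turn -0.0
```

Request:
{"fn": "arm_command", "kwargs": {
  "plan": "0.0015 -0.0007 0.03 0;0 0 0.04 0;0 0 0.015 0;0 0 0.005 0;0 0 0 0;0 0 0 0"
}}

```text
clock: 39.83
tcp_pos: [0.5836, -0.1061, 0.0482]
orientation: [2.918, 1.162, 0.003]
contact_force: [0.4, -0.4, -0.2]
grip_width: 0.037
gripper_force: 30.4
```

```bash
python3 -c "
from h import *
go(.5816,-.1072,.0392,43.4)"
```

```text
tcp [ 0.5836 -0.1061  0.0482] psi 43.44 tilt 1.0000 clk 39.825 q7 -0.96
 shift mm [-2.2 -0.6  9. ] turn 0.0
```

Request:
{"fn": "arm_command", "kwargs": {
  "plan": "-0.0018 -0.0006 0.004 0;0 0 0.004 0;0 0 0.0015 0;0 0 0 0;0 0 0 0"
}}

```text
clock: 40.45
tcp_pos: [0.581, -0.1068, 0.0391]
orientation: [2.918, 1.162, -0.0]
contact_force: [-5.8, -0.1, 17.0]
grip_width: 0.0365
gripper_force: 32.0
```

Green is down. I release, rise, and go to red.

Request:
{"fn": "arm_command", "kwargs": {
  "plan": "0 0 0 0;0 0 0 0;0 0 0 0;0 0 0 0;0 0 0 0;0 0 -0.02 0;0 0 -0.05 0;0 0 -0.05 0;0 0 0 0",
  "hand": -1
}}

```text
clock: 41.58
tcp_pos: [0.5842, -0.1069, 0.1633]
orientation: [2.914, 1.161, 0.013]
contact_force: [-1.0, -0.5, -0.5]
grip_width: 0.0857
gripper_force: 0.0
```

```bash
python3 -c "
from h import *
go(.4031,-.2756,.155,43.4)"
```

```text
tcp [ 0.5842 -0.1069  0.1633] psi 43.44 tilt 1.0000 clk 41.575 q7 -0.90
 shift mm [-247.6   -2.1    6.8] turn 0.0
```

Request:
{"fn": "arm_command", "kwargs": {
  "plan": "-0.025 -0.0004 0 0;-0.0495 -0.0004 0 0;-0.0495 -0.0004 0 0;-0.0495 -0.0004 0 0;-0.0495 -0.0004 0 0;-0.025 0 0 0;0 0 0.03 0;0 0 0.04 0;0 0 0 0;0 0 0 0"
}}

```text
clock: 42.82
tcp_pos: [0.3991, -0.2761, 0.088]
orientation: [-2.918, -1.162, 0.001]
contact_force: [-0.5, 0.4, 0.5]
grip_width: 0.0853
gripper_force: 0.0
```

```bash
python3 -c "
from h import *
go(.4031,-.2756,.037,43.4)"
```

```text
tcp [ 0.3991 -0.2761  0.088 ] psi 43.43 tilt 1.0000 clk 42.825 q7 -0.50
 shift mm [ 3.2  2.4 51. ] turn 0.0
```

Request:
{"fn": "arm_command", "kwargs": {
  "plan": "0.0032 0.0024 0.02 0;0 0 0.02 0;0 0 0.008 0;0 0 0 0;0 0 0 0"
}}

```text
clock: 43.45
tcp_pos: [0.4041, -0.2757, 0.0404]
orientation: [2.917, 1.162, 0.001]
contact_force: [-0.3, -0.5, 0.2]
grip_width: 0.0854
gripper_force: 0.0
```

Request:
{"fn": "arm_command", "kwargs": {
  "plan": "0 0 0 0;0 0 0 0;0 0 0 0;0 0 0 0;0 0 0 0;0 0 0 0;0 0 0 0;0 0 0 0",
  "hand": 1,
  "grip_force": 30
}}

```text
clock: 44.45
tcp_pos: [0.4037, -0.2754, 0.0398]
orientation: [2.918, 1.163, 0.0]
contact_force: [-0.5, 0.9, 5.2]
grip_width: 0.0416
gripper_force: 29.9
```

```bash
python3 -c "
from h import *
go(.5818,-.2181,.14,43.4)"
```

```text
tcp [ 0.4037 -0.2754  0.0398] psi 43.45 tilt 1.0000 clk 44.45 q7 -0.55
 shift mm [ 168.7   80.9 -100.1] turn 0.1
```

Request:
{"fn": "arm_command", "kwargs": {
  "plan": "0 0 -0.02 0;0 0 -0.04 0;0 0 -0.04 0;0.017 0.008 0 0;0.0338 0.0162 0 0;0.0338 0.0162 0 0;0.0338 0.0162 0 0;0.0338 0.0162 0 0;0.017 0.008 0 0;0 0 0 0;0 0 0.03 0;0 0 0.04 0;0 0 0.015 0;0 0 0 0;0 0 0 0"
}}

```text
clock: 46.32
tcp_pos: [0.5827, -0.2182, 0.0558]
orientation: [2.917, 1.162, 0.002]
contact_force: [-0.1, -0.7, -0.4]
grip_width: 0.0418
gripper_force: 30.7
```

```bash
python3 -c "
from h import *
go(.582,-.218,.0418,43.4)"
```

```text
tcp [ 0.5827 -0.2182  0.0558] psi 43.43 tilt 1.0000 clk 46.325 q7 -0.75
 shift mm [-0.4 -0.6 14. ] turn 0.0
```

Request:
{"fn": "arm_command", "kwargs": {
  "plan": "-0.0002 -0.0004 0.008 0;0 0 0.0045 0;0 0 0.0012 0;0 0 0 0;0 0 0 0"
}}

```text
clock: 46.95
tcp_pos: [0.5817, -0.2176, 0.0419]
orientation: [2.918, 1.163, -0.0]
contact_force: [-3.8, 1.2, 9.3]
grip_width: 0.0421
gripper_force: 31.6
```

Request:
{"fn": "arm_command", "kwargs": {
  "plan": "0 0 0 0;0 0 0 0;0 0 0 0;0 0 0 0;0 0 0 0;0 0 -0.02 0;0 0 -0.05 0;0 0 -0.05 0;0 0 0 0",
  "hand": -1
}}

```text
clock: 48.08
tcp_pos: [0.5848, -0.2182, 0.1669]
orientation: [2.913, 1.16, 0.012]
contact_force: [0.9, 0.2, -0.6]
grip_width: 0.0854
gripper_force: 0.0
```

```bash
python3 -c "
from h import *
go(.3615,-.3173,.155,43.4)"
```

```text
tcp [ 0.5848 -0.2182  0.1669] psi 43.44 tilt 0.9999 clk 48.075 q7 -0.71
 shift mm [-230.3  -81.7   10.1] turn 0.0
```

Request:
{"fn": "arm_command", "kwargs": {
  "plan": "-0.023 -0.0082 0 0;-0.046 -0.0163 0 0;-0.046 -0.0163 0 0;-0.046 -0.0163 0 0;-0.046 -0.0163 0 0;-0.0225 -0.0082 0 0;0 0 0.03 0;0 0 0.03 0;0 0 0 0;0 0 0 0"
}}

```text
clock: 49.32
tcp_pos: [0.3593, -0.3162, 0.1016]
orientation: [2.918, 1.163, 0.001]
contact_force: [0.1, -0.0, 0.8]
grip_width: 0.0854
gripper_force: 0.0
```

```bash
python3 -c "
from h import *
go(.3615,-.3173,.0426,43.4)"
```

```text
tcp [ 0.3593 -0.3162  0.1016] psi 43.47 tilt 1.0000 clk 49.325 q7 -0.37
 shift mm [ 0.8  2.3 59. ] turn 0.1
```

Request:
{"fn": "arm_command", "kwargs": {
  "plan": "0.0008 0.0023 0.02 0;0 0 0.02 0;0 0 0.015 0;0 0 0.002 0;0 0 0 0;0 0 0 0"
}}

```text
clock: 50.08
tcp_pos: [0.3614, -0.3175, 0.0444]
orientation: [2.917, 1.162, 0.001]
contact_force: [-0.2, 0.8, 0.1]
grip_width: 0.0854
gripper_force: 0.0
```

Request:
{"fn": "arm_command", "kwargs": {
  "plan": "0 0 0 0;0 0 0 0;0 0 0 0;0 0 0 0;0 0 0 0;0 0 0 0;0 0 0 0;0 0 0 0",
  "hand": 1,
  "grip_force": 30
}}

```text
clock: 51.08
tcp_pos: [0.3611, -0.3173, 0.0441]
orientation: [2.918, 1.163, 0.0]
contact_force: [-1.1, 0.7, 5.1]
grip_width: 0.0469
gripper_force: 30.4
```

```bash
python3 -c "
from h import *
go(.5805,-.1625,.15,90)"
```

```text
tcp [ 0.3611 -0.3173  0.0441] psi 43.45 tilt 1.0000 clk 51.075 q7 -0.42
 shift mm [ 265.7   38.5 -105.9] turn -46.5
```

Request:
{"fn": "arm_command", "kwargs": {
  "plan": "0 0 -0.02 0;0 0 -0.04 0;0 0 -0.045 0;0.022 0.0032 0 0;0.0443 0.0064 0 0;0.0443 0.0064 0 0;0.0443 0.0064 0 0;0.0443 0.0064 0 0;0.0443 0.0064 0 0;0.022 0.0032 0 0;0 0 0 -9.3;0 0 0 -9.3;0 0 0 -9.3;0 0 0 -9.3;0 0 0 -9.3;0 0 0 0;0 0 0 0"
}}

```text
clock: 53.2
tcp_pos: [0.5797, -0.1631, 0.1485]
orientation: [-2.226, -2.216, 0.001]
contact_force: [0.3, -0.5, -0.7]
grip_width: 0.0469
gripper_force: 31.2
```

```bash
python3 -c "
from h import *
go(.5808,-.1625,.0461,90)"
```

```text
tcp [ 0.5797 -0.1631  0.1485] psi 89.73 tilt 1.0000 clk 53.2 q7 -0.10
 shift mm [  0.6   1.2 102.4] turn -0.3
```

Request:
{"fn": "arm_command", "kwargs": {
  "plan": "0.0004 0 0.03 0;0 0 0.035 0;0 0 0.015 0;0 0 0.005 0;0 0 0 0;0 0 0 0"
}}

```text
clock: 53.95
tcp_pos: [0.581, -0.1622, 0.0649]
orientation: [2.222, 2.219, 0.002]
contact_force: [-0.7, -0.4, 0.3]
grip_width: 0.0467
gripper_force: 31.2
```

```bash
python3 -c "
from h import *
go(.5808,-.1625,.0461,90)"
```

```text
tcp [ 0.581  -0.1622  0.0649] psi 89.93 tilt 1.0000 clk 53.95 q7 -0.16
 shift mm [-0.3 -0.2 18.8] turn -0.1
```

Request:
{"fn": "arm_command", "kwargs": {
  "plan": "0 0 0.01 0;0 0 0.006 0;0 0 0.002 0;0 0 0.0005 0;0 0 0 0;0 0 0 0"
}}

```text
clock: 54.7
tcp_pos: [0.5797, -0.1621, 0.0462]
orientation: [-2.222, -2.22, 0.002]
contact_force: [-4.3, -0.4, 11.6]
grip_width: 0.0469
gripper_force: 32.6
```

Request:
{"fn": "arm_command", "kwargs": {
  "plan": "0 0 0 0;0 0 0 0;0 0 0 0;0 0 0 0;0 0 0 0;0 0 -0.02 0;0 0 -0.05 0;0 0 -0.05 0;0 -0.02 -0.05 0;0 -0.005 0 0;0 0 0 0;0 0 0 0",
  "hand": -1
}}

```text
clock: 56.2
tcp_pos: [0.5546, -0.162, 0.2143]
orientation: [-2.221, -2.22, 0.001]
contact_force: [0.9, 0.1, -0.2]
grip_width: 0.0853
gripper_force: 0.0
```

```bash
python3 - <<'E'
from h import *
o,im,d=shot('wrist','w6.png');P=cloud('wrist',d,o); print(o['tcp_pos'])
for nm,y,zt in[('green',-.107,.062),('blue',-.1625,.084),('red',-.218,.072)]:
    m=(np.hypot(P[...,0]-.581,P[...,1]-y)<.03)&(abs(P[...,2]-zt)<.004)
    print(nm,m.sum(),cv2.minEnclosingCircle((P[m][:,:2]*1000).astype(np.float32)))
shot('scene','s4.png')
a=cv2.imread('pics/s4.png')[200:390,100:480]; b=cv2.imread('pics/w6.png')[60:390,180:560]
cv2.imwrite('pics/fin.png',np.vstack([a,b]))
E
```

```text
[ 0.5546 -0.162   0.2143]
green 2102 ((579.17919921875, -105.99462127685547), 16.97263526916504)
blue 3235 ((579.73046875, -162.58038330078125), 21.330848693847656)
red 2079 ((579.586669921875, -217.00570678710938), 19.083669662475586)
```

View pics/fin.png

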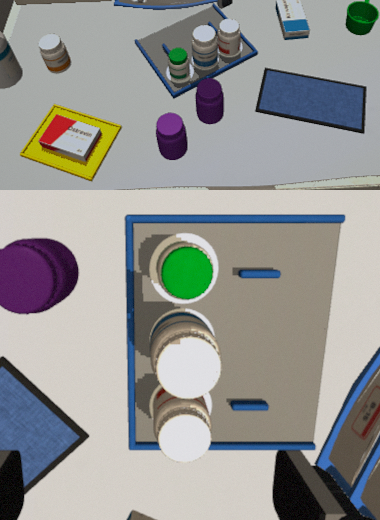

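The final view shows all three bottles upright on their original spots (within 2 mm), the carton centred in the tray, and the bystanders where they were.

```bash
python3 -c "
from h import *
print(ticket.hand_in())"
```

```text
the job is handed in; nothing more can be done
None
```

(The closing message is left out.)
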